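Cure a batch of printed dental arches

ROBOT

A 7-joint arm with a two-finger parallel gripper is mounted at the origin on the work surface. World frame = base frame: x ahead of the robot, y to its left, z up, the work surface at z = 0. Lengths are in m, angles in rad, forces in N, time in s.
With the tool pointing down it reaches from about 0.375 to 0.925 m from the base axis. Payload 3.1 kg.
Tool frame: the origin (TCP) lies at the very end of the fingers, on their centre line; the grasp point (between the pads) lies 19 mm behind it (manip.grip_depth is the distance from the TCP to the grasp point, in m); z points along the fingers, y is the line along which they close (so a half turn about z gives the same grasp; the last joint's range is limited). The gripper opens to 85 mm and grips with 20 to 120 N. Pads are 22 mm wide; open, the fingers measure 114 mm over their backs; the gripper's body (76 mm by 85 mm) begins 54 mm behind the grasp point. The pads swing forward as they close: fully open they stand 13 mm farther back than shut.
Start: joints at [1.059, 0.383, 0.044, 1.598, -0.018, 1.161, -0.05], TCP at [0.261, -0.595, 0.231] pointing down, gripper open.
Joint ranges: [-2.61, 2.61], [-0.41, 2.15], [-1.48, 1.57], [0, 2.5], [-1.57, 4.71], [0.05, 1.97], [-2.85, 2.85]. Speed limits (rad/s): [2.79, 2.79, 3.14, 3.14, 3.14, 3.14, 3.14].

INTERFACE

Orientations are given as a unit quaternion [x, y, z, w].
In Python, from bench import manip gives the robot as it stands.
- The arm moves only by the shell command python3 -m inch 'ROWS'. ROWS is JSON, a list of rows, each a list of 3 entries, a list of its own where there are three numbers: the shift along the tool's x, y, z in cm, then the turn about the tool's z in rad, then the opening, from 0 (shut) to 1 (fully open). In form: [[[tx, ty, tz], roll, grip], ...]. A call has 1 to 10 rows; each row shifts and turns the commanded pose from where the row before left it, along the tool's axes as they then stand; what a row does not reach is not made up. A row lasts 1/12 s, in which the tool goes at most 41.7 mm and 7.16 degrees, less where a joint would pass 70% of its speed; a pose out of reach is approached as far as the arm can. A call with a gripper value outside its range is refused whole. The fingers move at their own pace and stop on an object; the grip force is fixed at half the most. Time passes only in rows, so rows that do not move let the fingers close. It gives the time, the measured TCP pose, the force, the opening and the grip force at its end, in the units of the state.
- manip.read_state(): the state, without advancing time (a new reading comes with each control period).
- manip.capture(name): name is "scene" or "top" or "wrist"; returns a dict with "image" (420x560x3 uint8, red, green, blue), "fx", "fy", "cx", "cy" (pixels), "R" (3x3) and "t" (3): a world point X has camera coordinates R X + t; the wrist camera has in their place "tool_from_camera" (4x4, takes a point from camera to tool coordinates, whose origin is the TCP and whose axes are the flange's). Camera axes: x right, y down, z forward; pixel columns grow to the right and rows downward; lengths in m; the calibration is good to about 2 mm. A picture is of the moment at which its call begins: read the wrist's pose just before it. There is no depth.
- manip.finish_job(): hands the job in; it is judged then, once.
The state is a dict: "t": time; "qpos": joint angles; "qvel": joint speeds; "effort": joint torques, N m; "ee_pos": TCP position; "ee_rot": TCP orientation; "ft_force": force on the tool from outside, world axes, zero at the start; "moment": the same for the moment, N m; "grip_width": finger opening in m; "grip_force": force on a finger pad.
Only numpy, scipy, OpenCV 4.12 (cv2) and the standard library are available. Lean on these libraries where they do the work, as an engineer would, in place of code of your own. Each camera call takes 0.05 s, during which the arm holds its last target. There are 200 camera calls.

TASK

Get this batch of printed dental arches cured: swing the curing unit's lid up, over past upright and let it down gently onto its stop, put the failed prints (any that is not a complete horseshoe with both full limbs and its row of teeth) in the grey scrap box, and lay the sound ones flat, teeth up, side by side on the chamber floor. Then shut the lid, letting it down gently too, and press the start button. Leave the other things on the bench where they are.

Things in the scene. Friction and masses are not known exactly. Their poses are not given: they have to be found in the camera images.
- unit: Light-curing unit: white box, 150 mm in x, 230 in y, rim 100 above the bench, with a hinged lid. Origin: on the bench under the box's middle; x points from the front (handle, deck) to the hinge, z up. Along the front a grey control deck, 55 high, out to x=-136. Chamber 130 (x) by 210 (y), 40 deep, walls 10. Two steel stays at the rear (to x=+131, 124 high) carry the opened lid.
- chamber (a point): Middle of the chamber's clear floor plate, 60 mm above the bench; axes parallel to the unit's.
- lid_axis (a point): Point on the lid's hinge axis, midway along it: x=+78, y=0, z=104 mm in the unit's frame. The axis runs along the unit's y.
- lid (a joint): Lid angle in rad: 0 shut on the rim, 1.57 upright, 2.5 laid back on its stop (the stays behind the unit). About 0.4 kg, 230 x 153 x 12 mm, white frame, amber pane. No spring, catch or brake: from upright it falls freely either way; its own weight keeps it on its stop or on the rim.
- lid_bar (a point): Middle of the lid's handle: round dark steel bar, 10 mm thick, 110 long, parallel to the hinge axis and 195 from it, in the lid's plane, 40 clear of its free edge, joined by an arm at each end. It can turn between the fingers. At lid angle a it is at x = 78 - 195 cos a, z = 104 + 195 sin a (mm) in the unit's frame; shut, it is about 49 mm above the deck.
- start (a joint): Start button on the control deck, near the deck's end at the unit's +y; travel 0 to 0.005 m downward, pressed beyond 0.004 m; spring, about 4 N at the bottom; springs back when released.
- start_top (a point): Middle of the start button's round green top, 22 mm across, 76 mm above the bench: x=-108, y=+85 mm in the unit's frame. It faces up and moves with the button.
- mat: Flat pink mat fixed on the bench, 320 mm (x) by 230 mm (y), 3 mm thick, with the printed batch lying on it. Origin: middle of its underside.
- scrap: Scrap box fixed on the bench: open grey plastic box, 140 mm (x) by 130 mm (y), 60 mm high, walls and floor 4 mm. Origin: middle of its underside.
- arch_1: SOUND beige printed dental arch, a horseshoe 59 mm wide (y), 52 long (x), 18 high with teeth; 25 g. Origin: middle of the underside; x to the front, z up through the teeth. Front bar 14 mm thick, middle at x=+20 mm, flat over 25 mm inside and out; two straight limbs 14 mm thick, middles at y=+-22.5 mm, 31 mm clear between, ending at x=-25 mm. Starts teeth up on the mat; may be absent.
- arch_2: SOUND beige printed dental arch, a horseshoe 59 mm wide (y), 52 long (x), 18 high with teeth; 25 g. Origin: middle of the underside; x to the front, z up through the teeth. Front bar 14 mm thick, middle at x=+20 mm, flat over 25 mm inside and out; two straight limbs 14 mm thick, middles at y=+-22.5 mm, 31 mm clear between, ending at x=-25 mm. Starts teeth up on the mat; may be absent.
- arch_3: SOUND beige printed dental arch, a horseshoe 59 mm wide (y), 52 long (x), 18 high with teeth; 25 g. Origin: middle of the underside; x to the front, z up through the teeth. Front bar 14 mm thick, middle at x=+20 mm, flat over 25 mm inside and out; two straight limbs 14 mm thick, middles at y=+-22.5 mm, 31 mm clear between, ending at x=-25 mm. Starts teeth up on the mat; may be absent.
- arch_4: FAILED print like arch_1 (same frame, same front bar): the limb on its -y side has broken off altogether; the other limb and the teeth are full, 18 mm high. About 18 g. It may be absent.
- arch_5: FAILED print like arch_1 (same frame, same front bar): both limbs are short, ending at x = +1 mm; 18 mm high. About 16 g. It may be absent.
- arch_6: FAILED print like arch_1 (same frame, same front bar): stopped part-way, full outline but only 9 mm high and flat on top, without teeth. About 14 g. It may be absent.
- syringe: Bystander, not part of the job: black syringe lying on the bench.
- tweezers: Bystander, not part of the job: steel tweezers lying on the bench.
- mirror: Bystander, not part of the job: mouth mirror lying on the bench.
- adhesive: Bystander, not part of the job: small yellow bottle.
- primer: Bystander, not part of the job: small clear bottle.
- lamp: Bystander, not part of the job: hand-held curing lamp with an orange shield, lying on the bench.
- cup: Bystander, not part of the job: white plastic cup.
Things that resemble listed ones, but are neither listed nor needed, are in the scene too. Leave any blue, purple or red look-alike of the arch_1 alone.

How it is judged:
By the outcome, as a careful person would: the job done as asked, in the order asked, and still so for the second after the job is handed in, with the robot touching nothing.
Of arch_1, arch_2, arch_3 only 2 to 3 are there at a start; the rules pass over those that are not, and their reading is None.
Of arch_4, arch_5, arch_6 only 1 to 2 are there at a start; the rules pass over those that are not, and their reading is None.
At some moment in a run one of arch_1, arch_2, arch_3, arch_4, arch_5, arch_6 may be knocked a few centimetres aside while the robot is not near it.
It also fails if it takes over 208 s, if anything falls off the work surface, if the arm or the gripper's body presses on something with over 40 N, if the wrist force passes 120 N, or if a joint passes its speed limit or range.

## Working session

There is one attempt and no reset: what is moved stays moved. The work goes in short steps, Python scripts to look and compute and a shell command to move; the robot and the scene stay as the last step left them, time stands still between calls to the robot, and variables do not carry over. Pictures are saved under pics/ and viewed, at most 14 in all, crops included, and the job is handed in when it is done.

```bash
ls; mkdir -p pics; cat > h.py <<'E'
from bench import manip
import numpy as np, cv2
from scipy.spatial.transform import Rotation as Rot
def cam(name):
    s=manip.read_state(); c=manip.capture(name)
    if name=='wrist':
        T=np.array(c['tool_from_camera']); Rw=Rot.from_quat(s['ee_rot']).as_matrix()
        C=Rw@T[:3,3]+np.array(s['ee_pos']); M=Rw@T[:3,:3]
    else:
        R=np.array(c['R']); M=R.T; C=-R.T@np.array(c['t'])
    c['M']=M; c['C']=C
    return c
def ray(c,u,v,z):
    d=c['M']@np.array([(u-c['cx'])/c['fx'],(v-c['cy'])/c['fy'],1]); return c['C']+d*(z-c['C'][2])/d[2]
def proj(c,X):
    p=c['M'].T@(np.array(X)-c['C']); return c['fx']*p[0]/p[2]+c['cx'],c['fy']*p[1]/p[2]+c['cy']
def save(c,n): cv2.imwrite('pics/'+n+'.png',c['image'][:,:,::-1])
E
python3 - <<'E'
from h import *
import pickle
s=manip.read_state(); print(s)
for n in ['scene','top']:
    c=cam(n); save(c,n); pickle.dump(c,open(n+'.pkl','wb')); print(n,c['C'],c['fx'],c['M'])
E
```

```text
pics
{'t': 0.0, 'qpos': array([ 1.05920633,  0.38381583,  0.04382393,  1.59956865, -0.0179292 ,
        1.16119224, -0.0498882 ]), 'qvel': array([ 0.00052085, -0.0008515 , -0.00041333, -0.00108935, -0.00065264,
        0.00029972,  0.00011328]), 'effort': array([-8.21007825e-05, -4.33462715e+01,  1.02454640e+00, -2.49512404e+01,
        1.06371712e-02,  1.12525007e-02,  2.03838626e-07]), 'ee_pos': array([ 0.26098595, -0.59428144,  0.22990184]), 'ee_rot': array([ 9.78663473e-01,  2.05465634e-01, -3.18770178e-04, -1.25613004e-03]), 'ft_force': array([-0.40011277, -0.75640442,  0.68941546]), 'moment': array([-0.04729863,  0.03987159,  0.01257721]), 'grip_force': 0.0, 'grip_width': 0.0853036863240616}
scene [1.17346563 0.42554239 0.67391837] 391.33797423491984 [[-0.28860009  0.59176531 -0.75267776]
 [ 0.95719513  0.16019788 -0.2410687 ]
 [-0.02207871 -0.79003194 -0.61266799]]
top [0.30375296 0.21361453 1.1927696 ] 459.22661013424613 [[ 0.00508385 -0.98671836  0.16236083]
 [-0.99980558 -0.00810873 -0.01797336]
 [ 0.01905119 -0.16223789 -0.98656775]]
```

View pics/top.png

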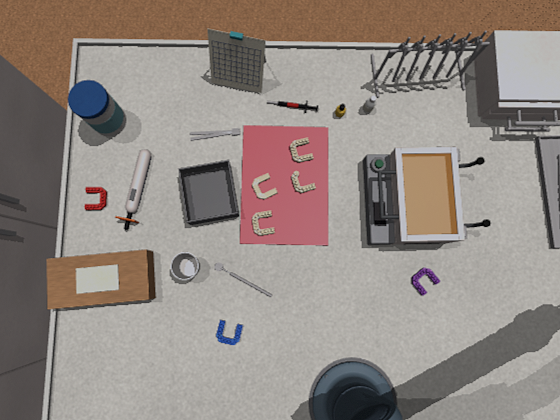

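View pics/scene.png

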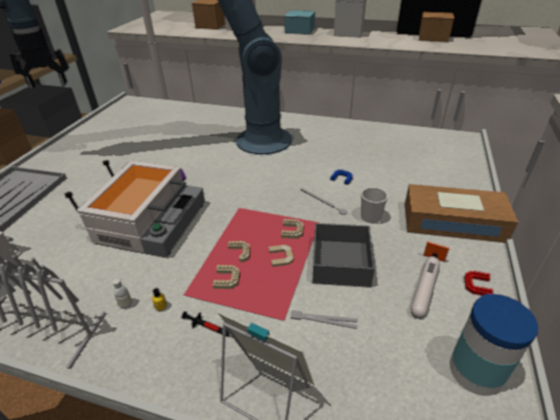

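The candidates for beige arches on the mat, in top-view pixels, are (302,150), (303,182), (264,187) and (263,223). The look-alikes are red (95,198), blue (229,331) and purple (425,281). (303,182) seems to lack a limb and (264,187) looks smooth. I'll measure these and check them in a crop.

```bash
cat > m.py <<'E'
from h import *
import pickle
c=pickle.load(open('top.pkl','rb')); im=c['image']; hsv=cv2.cvtColor(im,cv2.COLOR_RGB2HSV)
def blobs(m,mn=30):
    n,l,st,ce=cv2.connectedComponentsWithStats(m.astype(np.uint8)); return [(i,st[i],ce[i],l==i) for i in range(1,n) if st[i][4]>mn]
H,S,V=[hsv[:,:,i].astype(int) for i in range(3)]
# mat
mat=((H>165)|(H<6))&(S>90)&(V>120)
b=max(blobs(mat,500),key=lambda b:b[1][4]); r=cv2.minAreaRect(np.argwhere(b[3])[:,::-1].astype(np.float32))
print('mat',[ray(c,*p,0.003).round(3)[:2] for p in cv2.boxPoints(r)], ray(c,*r[0],.003).round(3))
x,y,w,h=b[1][:4]
sub=np.zeros(H.shape,bool); sub[y:y+h,x:x+w]=True
ar=sub&~(((H>165)|(H<8))&(S>80))&(V>110)
for i,st,ce,m in blobs(ar,40):
    P=np.array([ray(c,u,v,.014)[:2] for v,u in np.argwhere(m)]).astype(np.float32)
    r=cv2.minAreaRect(P*1000); print('arch',ce.round(0),st[4],np.array(r[0]).round(1),np.array(r[1]).round(1),round(r[2],1),'cent',(P.mean(0)*1000).round(1))
am=(H>8)&(H<22)&(S>90)&(V>120); am[:,:380]=False; am[:120]=False; am[260:]=False
b=max(blobs(am,100),key=lambda b:b[1][4]); r=cv2.minAreaRect(np.argwhere(b[3])[:,::-1].astype(np.float32))
B=np.array([ray(c,*p,.112)[:2] for p in cv2.boxPoints(r)]);print('pane',B.round(3),B.mean(0).round(4))
gm=(H>50)&(H<85)&(S>60)&(V>50); gm[:,:355]=False; gm[:,395:]=False
for i,st,ce,m in blobs(gm,10): print('green',ce.round(1),st[4],ray(c,*ce,.076).round(4))
# white frame
wm=(S<40)&(V>215); wm[:,:380]=False;wm[:,475:]=False;wm[:135]=False;wm[255:]=False
b=max(blobs(wm|am,100),key=lambda b:b[1][4]); r=cv2.minAreaRect(np.argwhere(b[3])[:,::-1].astype(np.float32))
B=np.array([ray(c,*p,.112)[:2] for p in cv2.boxPoints(r)]);print('lid',B.round(3),B.mean(0).round(4))
for n,(x0,x1,y0,y1),k in [('mat',(235,335,120,250),4),('unit',(355,495,135,255),4)]:
    cv2.imwrite('pics/c_%s.png'%n,cv2.resize(im[y0:y1,x0:x1,::-1],None,fx=k,fy=k,interpolation=cv2.INTER_CUBIC))
a=cv2.imread('pics/c_mat.png');d=cv2.imread('pics/c_unit.png');d=cv2.copyMakeBorder(d,0,a.shape[0]-d.shape[0],0,0,0)
o=cv2.resize(np.hstack([a,d]),None,fx=.82,fy=.82);cv2.imwrite('pics/crop1.png',o);print(o.shape)
# scrap
print('scrap', [ray(c,*p,.06)[:2].round(3) for p in [(179,168),(231,160),(240,212),(189,222)]])
E
python3 m.py
```

```text
mat [array([0.709, 0.287]), array([0.711, 0.052]), array([0.392, 0.057]), array([0.391, 0.282])] [0.547 0.17  0.003]
arch [241. 163.] 206 [574.6 280.5] [260.7   8. ] 1.0 cent [604.2 283.1]
arch [306. 126.] 46 [705.5 111.5] [  2.8 115.4] 0.7 cent [706.8 109.1]
arch [300. 150.] 252 [641.7 124.6] [59.8 52.6] 14.7 cent [640.8 127.4]
arch [301. 183.] 199 [549.8 123.2] [71.1 42.3] 52.8 cent [550.9 124.2]
arch [262. 187.] 273 [540.6 222.7] [60.9 52.4] 25.1 cent [539.5 225.4]
arch [261. 223.] 283 [445.7 224.3] [59.9 52.9] 10.3 cent [444.9 227.2]
pane [[ 0.605 -0.115]
 [ 0.614 -0.237]
 [ 0.413 -0.238]
 [ 0.404 -0.121]] [ 0.509  -0.1776]
green [378.9 163. ] 46 [ 0.591  -0.0672  0.076 ]
lid [[ 0.605 -0.115]
 [ 0.614 -0.237]
 [ 0.413 -0.238]
 [ 0.404 -0.121]] [ 0.509  -0.1776]
(426, 787, 3)
scrap [array([0.577, 0.436]), array([0.599, 0.305]), array([0.466, 0.28 ]), array([0.44 , 0.406])]
```

View pics/crop1.png

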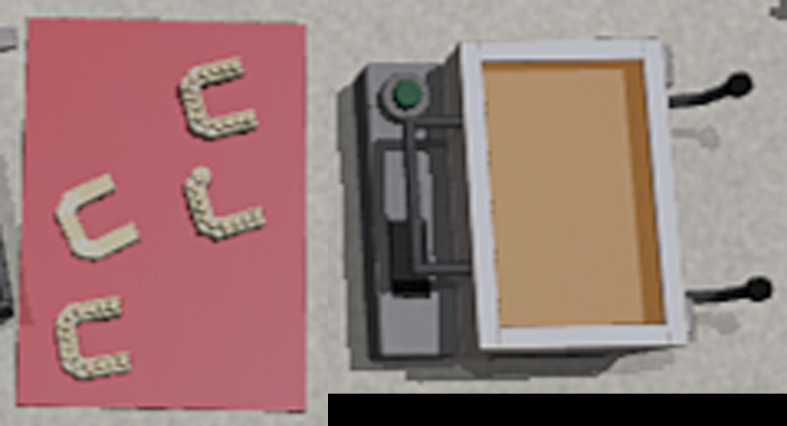

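The crop confirms it. The two sound arches are (302,150) and (263,223): full limbs with teeth. The failed ones are (264,187), smooth with no teeth, and (303,182), missing a limb. The lid is shut, and its bar runs from about (379,172) to (382,217). Next is the unit's pose.

```bash
python3 - <<'E'
from h import *
import pickle
c=pickle.load(open('top.pkl','rb'))
f=lambda x,y:(355+(x-328)/3.28,135+y/3.28)
for n,p,z in [('bar0',(410,122),.104),('bar1',(419,268),.104),('lidFL',(459,42),.112),('lidFR',(480,348),.112),('lidRR',(686,344),.112),('lidRL',(660,40),.112),('deck0',(366,65),.055),('deck1',(370,358),.055),('btn',(406,94),.076),('stay0',(740,84),.124),('stay1',(761,289),.124)]:
    print(n,ray(c,*f(*p),z).round(4))
s=pickle.load(open('scene.pkl','rb')); im=s['image'];hsv=cv2.cvtColor(im,cv2.COLOR_RGB2HSV)
m=cv2.inRange(hsv,(50,70,40),(88,255,255)); m[:,:120]=0;m[:,200:]=0
ys,xs=np.nonzero(m);print(xs.mean(),ys.mean(),len(xs),ray(s,xs.mean(),ys.mean(),.076))
E
```

```text
bar0 [ 0.5607 -0.0621  0.104 ]
bar1 [ 0.4512 -0.0652  0.104 ]
lidFL [ 0.6203 -0.0987  0.112 ]
lidFR [ 0.3922 -0.1054  0.112 ]
lidRR [ 0.3961 -0.2553  0.112 ]
lidRL [ 0.6235 -0.2499  0.112 ]
deck0 [ 0.6176 -0.0414  0.055 ]
deck1 [ 0.3888 -0.0382  0.055 ]
btn [ 0.5893 -0.0668  0.076 ]
stay0 [ 0.587  -0.3022  0.124 ]
stay1 [ 0.4351 -0.3071  0.124 ]
156.42857142857142 226.46938775510205 49 [ 0.59427225 -0.06191078  0.076     ]
```

```bash
cat > go.py <<'E'
from h import *
import sys
x,y,z,yaw=map(float,sys.argv[1:5]); s=manip.read_state()
M=Rot.from_quat(s['ee_rot']).as_matrix(); cur=np.arctan2(M[1,0],M[0,0]); yaw=np.deg2rad(yaw)
d=(yaw-cur+np.pi)%(2*np.pi)-np.pi
if '180' in sys.argv[5:]: d=(d+np.pi/2)%np.pi-np.pi/2   # half turn symmetry
a=cur+d; D=np.array([x,y,z])-s['ee_pos']
print('t',round(s['t'],2),'pos',s['ee_pos'].round(4),'cur',np.rad2deg(cur).round(1),'roll',round(-d,3),'shift cm',(100*np.array([D[0]*np.cos(a)+D[1]*np.sin(a),D[0]*np.sin(a)-D[1]*np.cos(a),-D[2]])).round(2),'q7',s['qpos'][6].round(2))
E
python3 go.py 0.506 -0.10 0.30 1.5
```

```text
t 0.1 pos [ 0.261  -0.5944  0.23  ] cur 23.7 roll 0.388 shift cm [ 25.79 -48.78  -7.  ] q7 -0.05
```

```bash
python3 -m inch '[[[0,0,-1.7],0.097,0.5],[[0,0,-1.8],0.097,0.5],[[0,0,-1.7],0.097,0.5],[[0,0,-1.8],0.097,0.5],[[1.6,-3.05,0],0,0.5],[[1.6,-3.05,0],0,0.5],[[1.6,-3.05,0],0,0.5],[[1.6,-3.05,0],0,0.5],[[1.6,-3.05,0],0,0.5],[[1.6,-3.05,0],0,0.5]]'
python3 -m inch '[[[1.6,-3.05,0],0,0.5],[[1.6,-3.05,0],0,0.5],[[1.6,-3.05,0],0,0.5],[[1.6,-3.05,0],0,0.5],[[1.6,-3.05,0],0,0.5],[[1.6,-3.05,0],0,0.5],[[1.6,-3.05,0],0,0.5],[[1.6,-3.05,0],0,0.5],[[1.6,-3.05,0],0,0.5],[[1.6,-3.05,0],0,0.5]]'
python3 -m inch '[[[0,0,0],0,0.5],[[0,0,0],0,0.5],[[0,0,0],0,0.5]]'
python3 - <<'E'
from h import *
import pickle
c=cam('wrist'); save(c,'w1'); pickle.dump(c,open('w1.pkl','wb')); print(c['C'],c['fx'],c['M'].round(2))
X=np.array([[-.117,0,.104],[-.117,.055,.104],[-.117,-.055,.104],[-.108,.085,.076]])
for p in X: print(proj(c,[.509+.027*p[0]+p[1],-.177-p[0]+.027*p[1],p[2]]))
E
```

```text
t: 0.93
ee_pos: [0.3528, -0.4078, 0.3007]
ee_rot: [1.0, 0.013, -0.0, -0.0]
ft_force: [0.9, -0.8, -0.1]
grip_width: 0.0427
grip_force: 0.0
t: 1.77
ee_pos: [0.5047, -0.0991, 0.3009]
ee_rot: [1.0, 0.013, -0.0, 0.0]
ft_force: [0.9, -0.6, 0.5]
grip_width: 0.043
grip_force: 0.0
t: 2.02
ee_pos: [0.5042, -0.101, 0.3007]
ee_rot: [1.0, 0.013, -0.001, 0.0]
ft_force: [-0.3, -0.2, 0.4]
grip_width: 0.0425
grip_force: 0.0
[ 0.57487736 -0.09936958  0.44288631] 370.1956857109763 [[ 0.03 -0.96 -0.28]
 [-1.   -0.02 -0.01]
 [-0.    0.28 -0.96]]
(np.float64(229.03887350922867), np.float64(179.68277328237713))
(np.float64(226.85042390806177), np.float64(118.7173359286003))
(np.float64(231.0387384901303), np.float64(235.39465403309816))
(np.float64(238.85343230107296), np.float64(84.54405320041906))
```

View pics/w1.png

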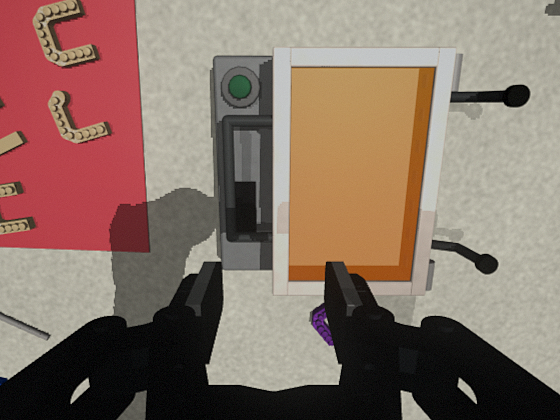

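The wrist view shows the bar's ends at about (227,120) and (231,238) and the button at (240,87). All are within 3 px of the predictions, so the unit's pose is good to about 2 mm. Now I'll grasp the bar.

```bash
python3 -m inch '[[[0.1,-2.05,0],0,0.5],[[0,-2.05,0],0,0.5],[[0,0,3],0,0.5],[[0,0,3],0,0.5],[[0,0,3],0,0.5],[[0,0,3],0,0.5],[[0,0,2.5],0,0.5],[[0,0,2.5],0,0.5],[[0,0,2],0,0.5],[[0,0,1.5],0,0.5]]'
python3 -m inch '[[[0,0,1],0,0.5],[[0,0,0],0,0.5],[[0,0,0],0,0],[[0,0,0],0,0],[[0,0,0],0,0],[[0,0,0],0,0],[[0,0,0],0,0],[[0,0,0],0,0]]'
```

```text
t: 2.9
ee_pos: [0.5026, -0.0621, 0.0939]
ee_rot: [1.0, 0.011, -0.002, 0.0]
ft_force: [-0.3, -0.6, 0.3]
grip_width: 0.0425
grip_force: 0.0
t: 3.57
ee_pos: [0.5059, -0.0597, 0.0877]
ee_rot: [1.0, 0.013, 0.001, 0.0]
ft_force: [-1.1, 1.0, 5.5]
grip_width: 0.0078
grip_force: 58.8
```

```bash
python3 -m inch '[[[0,0.1,-1.95],0,0],[[0,0.29,-1.93],0,0],[[0,0.48,-1.89],0,0],[[0,0.67,-1.83],0,0],[[0,0.85,-1.76],0,0],[[0,0,0],0,0]]'
```

```text
t: 4.07
ee_pos: [0.5064, -0.0833, 0.1829]
ee_rot: [1.0, 0.012, 0.002, -0.001]
ft_force: [0.5, 3.4, -1.3]
grip_width: 0.0077
grip_force: 58.7
```

```bash
python3 -m inch '[[[0,1.02,-1.66],0,0],[[0,1.18,-1.55],0,0],[[0,1.33,-1.43],0,0],[[0,1.46,-1.29],0,0],[[0,1.59,-1.13],0,0],[[0,1.69,-0.97],0,0],[[0,1.78,-0.8],0,0],[[0,1.85,-0.61],0,0],[[0,1.9,-0.43],0,0],[[0,0,0],0,0]]'
python3 -m inch '[[[0,1.93,-0.23],0,0],[[0,1.95,-0.04],0,0],[[0,1.94,0.15],0,0],[[0,1.92,0.35],0,0],[[0,1.87,0.54],0,0],[[0,1.81,0.72],0,0],[[0,0.88,0.43],0,0],[[0,0.85,0.47],0,0],[[0,0,0],0,0]]'
```

```text
t: 4.9
ee_pos: [0.5103, -0.2256, 0.2835]
ee_rot: [1.0, 0.011, 0.003, 0.002]
ft_force: [-4.7, 1.4, 16.0]
grip_width: 0.0074
grip_force: 63.6
t: 5.65
ee_pos: [0.5135, -0.3566, 0.2552]
ee_rot: [1.0, 0.012, 0.002, 0.002]
ft_force: [1.2, -2.4, 6.4]
grip_width: 0.0075
grip_force: 65.2
```

```bash
python3 -m inch '[[[0,0.83,0.51],0,0],[[0,0.8,0.55],0,0],[[0,0.77,0.59],0,0],[[0,0.37,0.31],0,0],[[0,0.37,0.31],0,0],[[0,0.36,0.33],0,0],[[0,0.35,0.34],0,0],[[0,0.35,0.34],0,0],[[0,0,0],0,0]]'
python3 -m inch '[[[0,0.17,0.18],0,0],[[0,0.17,0.18],0,0],[[0,0.16,0.18],0,0],[[0,0.16,0.18],0,0],[[0,0,0],0,0],[[0,0,0],0,0]]'
```

```text
t: 6.4
ee_pos: [0.5144, -0.3963, 0.2217]
ee_rot: [1.0, 0.013, 0.001, 0.001]
ft_force: [4.5, -3.6, 4.5]
grip_width: 0.0071
grip_force: 66.8
t: 6.9
ee_pos: [0.5146, -0.4024, 0.2144]
ee_rot: [1.0, 0.013, 0.001, 0.001]
ft_force: [4.2, -4.4, 3.0]
grip_width: 0.0076
grip_force: 67.6
```

```bash
python3 -m inch '[[[0,0.13,0.16],0,0],[[0,0.13,0.16],0,0],[[0,0.13,0.16],0,0],[[0,0.12,0.16],0,0],[[0,0.12,0.16],0,0],[[0,0,0],0,0],[[0,0,0],0,0]]'
python3 -m inch '[[[0,0.1,0.14],0,0],[[0,0.1,0.14],0,0],[[0,0,0],0,0],[[0,0,0],0,0]]'
```

```text
t: 7.48
ee_pos: [0.5148, -0.4087, 0.2067]
ee_rot: [1.0, 0.013, 0.001, 0.001]
ft_force: [4.1, -4.3, 2.6]
grip_width: 0.0076
grip_force: 67.7
t: 7.82
ee_pos: [0.5148, -0.4106, 0.2041]
ee_rot: [1.0, 0.013, 0.001, 0.001]
ft_force: [4.2, -4.7, 3.1]
grip_width: 0.0075
grip_force: 67.8
```

```bash
python3 -m inch '[[[0,0.1,0.14],0,0],[[0,0.1,0.14],0,0],[[0,0.06,0.08],0,0],[[0,0,0],0,0],[[0,0,0],0,0]]'
```

```text
t: 8.23
ee_pos: [0.5149, -0.4107, 0.2039]
ee_rot: [1.0, 0.013, 0.001, -0.001]
ft_force: [-2.5, 3.5, 16.3]
grip_width: 0.0075
grip_force: 69.1
```

```bash
python3 -m inch '[[[0,0,0],0,0.35],[[0,0,0],0,0.35],[[0,0,0],0,0.35],[[0,0,0],0,0.35],[[0,0,-1],0,0.35],[[0,0,-2.5],0,0.35],[[0,0,-3],0,0.35],[[0,0,-3],0,0.35],[[0,-3,-2.5],0,0.35],[[0,-4,0],0,0.35]]'
python3 -m inch '[[[0,-4,0],0,0.35],[[0,-4,0],0,0.35],[[0,-4,0],0,0.35],[[0,-4,0],0,0.35],[[0,-4,0],0,0.35],[[0,-4,0],0,0.35],[[0,-4,0],0,0.35],[[0,-4,0],0,0.35],[[0,-4,0],0,0.35],[[0,-4,0],0,0.35]]'
python3 -m inch '[[[0,-4,0],0,0.35],[[0,-3,0],0,0.35],[[0,0,0],0,0.35],[[0,0,0],0,0.35],[[0,0,0],0,0.35]]'
python3 - <<'E'
from h import *
import pickle
for n in ['wrist','top']:
    c=cam(n); save(c,n+'2'); pickle.dump(c,open(n+'2.pkl','wb')); print(c['C'])
E
```

```text
t: 9.07
ee_pos: [0.5129, -0.3487, 0.3275]
ee_rot: [1.0, 0.008, 0.005, 0.004]
ft_force: [1.4, -0.7, 1.6]
grip_width: 0.03
grip_force: 0.0
t: 9.9
ee_pos: [0.5009, 0.0591, 0.3208]
ee_rot: [1.0, 0.013, 0.0, 0.0]
ft_force: [1.1, -0.6, 0.2]
grip_width: 0.0301
grip_force: 0.0
t: 10.32
ee_pos: [0.4998, 0.1265, 0.3203]
ee_rot: [1.0, 0.013, -0.0, 0.001]
ft_force: [0.4, -0.9, 0.9]
grip_width: 0.0298
grip_force: 0.0
[0.57032424 0.12822254 0.46258132]
[0.30375296 0.21361453 1.1927696 ]
```

View pics/wrist2.png

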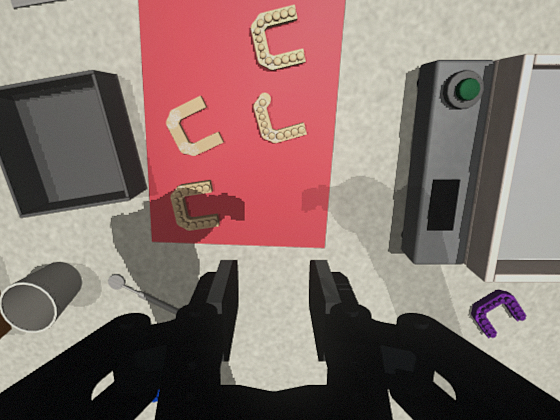

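The wrist view shows the lid fully open. The arches are at (277,38) sound, (280,120) with one limb, (195,125) smooth and (193,205) sound but shaded. I'll measure each in this view.

```bash
cat > arch.py <<'E'
from h import *
import sys
def arches(c,z=.018,zflat=.011,roi=None,verbose=True):
    im=c['image'].astype(float); m=((im[:,:,1]/(im[:,:,0]+1)>.68)&(im[:,:,0]>45)&(im[:,:,1]>im[:,:,2]*1.12)).astype(np.uint8)
    m=cv2.morphologyEx(m,cv2.MORPH_OPEN,np.ones((3,3)))
    n,l,st,ce=cv2.connectedComponentsWithStats(m); out=[]
    for i in range(1,n):
        if not 150<st[i][4]<6000: continue
        P=np.array([ray(c,u,v,z)[:2]*1000 for v,u in np.argwhere(l==i)]).astype(np.float32)
        r=cv2.minAreaRect(P); d=P.mean(0)-np.array(r[0])
        if max(r[1])>90 or max(r[1])<35: continue
        H=cv2.approxPolyDP(cv2.convexHull(P),2.5,True)[:,0]
        out.append((ce[i],r,d,H))
        if verbose: print(ce[i].round(0),'C',np.array(r[0]).round(1),'sz',np.array(r[1]).round(1),'ang',round(r[2],1),'front',np.rad2deg(np.arctan2(d[1],d[0])).round(0),'hull',H.round(0).astype(int).tolist())
    return out
if __name__=='__main__':
    import pickle
    for n in sys.argv[1:]:
        print(n); arches(pickle.load(open(n+'.pkl','rb')))
E
python3 arch.py wrist2 top2
```

```text
wrist2
[275.  38.] C [638.8 125.6] sz [59.4 52.1] ang 14.2 front 83.0 hull [[673, 108], [663, 146], [652, 154], [615, 146], [608, 134], [617, 95]]
[264. 116.] C [554.4 139.1] sz [55.2 20.8] ang 7.9 front -8.0 hull [[582, 141], [566, 151], [532, 139], [528, 127], [578, 132]]
[190. 107.] C [563.7 224. ] sz [14.1 35.2] ang 26.3 front -37.0 hull [[575, 210], [576, 216], [563, 241], [555, 239], [553, 230], [564, 208]]
[291. 132.] C [539.  107.2] sz [14.5 35.9] ang 17.0 front -81.0 hull [[549, 91], [542, 122], [532, 124], [528, 118], [537, 88]]
[195. 140.] C [525.1 219.9] sz [63.5 33.1] ang 79.9 front -8.0 hull [[540, 249], [518, 240], [509, 225], [525, 188], [537, 192], [545, 238]]
[192. 206.] C [445.6 223.6] sz [59.9 53.1] ang 10.5 front 98.0 hull [[479, 203], [473, 237], [461, 251], [426, 247], [419, 242], [414, 230], [422, 194]]
top2
[262. 223.] C [444.1 224.5] sz [59.3 49.3] ang 10.3 front 113.0 hull [[475, 205], [473, 231], [462, 249], [426, 246], [416, 235], [421, 197]]
```

```bash
python3 go.py 0.5326 0.2399 0.06 25
```

```text
t 10.42 pos [0.5001 0.1252 0.3202] cur 1.3 roll -0.414 shift cm [ 7.8  -9.02 26.02] q7 -1.91
```

```bash
python3 -m inch '[[[0,0,2],-0.1035,0.45],[[0,0,2],-0.1035,0.45],[[0,0,2],-0.1035,0.45],[[0,0,2],-0.1035,0.45],[[1.95,-2.25,2],0,0.45],[[1.95,-2.25,2],0,0.45],[[1.95,-2.25,2],0,0.45],[[1.95,-2.25,2],0,0.45],[[0,0,3],0,0.45],[[0,0,3],0,0.45]]'
python3 -m inch '[[[0,0,3],0,0.45],[[0,0,0],0,0.45],[[0,0,0],0,0.45],[[0,0,0],0,0.45]]'; python3 go.py 0.5326 0.2399 0.005 25
```

```text
t: 11.25
ee_pos: [0.5336, 0.2434, 0.0999]
ee_rot: [0.976, 0.218, 0.001, -0.001]
ft_force: [-0.5, -0.5, -0.9]
grip_width: 0.038
grip_force: 0.0
t: 11.58
ee_pos: [0.5336, 0.2413, 0.0716]
ee_rot: [0.976, 0.217, 0.001, 0.0]
ft_force: [-0.1, 0.4, -0.1]
grip_width: 0.0384
grip_force: 0.0
t 11.58 pos [0.5336 0.2413 0.0716] cur 25.1 roll 0.001 shift cm [-0.15  0.08  6.66] q7 -1.89
```

```bash
python3 -m inch '[[[-0.1,0.1,2],0,0.45],[[0,0,2],0,0.45],[[0,0,1.3],0,0.45],[[0,0,0.8],0,0.45],[[0,0,0.5],0,0.45],[[0,0,0],0,0.45],[[0,0,0],0,0.45]]'
python3 -m inch '[[[0,0,0],0,0],[[0,0,0],0,0],[[0,0,0],0,0],[[0,0,0],0,0],[[0,0,0],0,0],[[0,0,0],0,0]]'
```

```text
t: 12.17
ee_pos: [0.5322, 0.2411, 0.0051]
ee_rot: [0.976, 0.218, 0.001, -0.0]
ft_force: [-0.4, 0.5, 0.9]
grip_width: 0.0382
grip_force: 0.0
t: 12.67
ee_pos: [0.5325, 0.2413, 0.0055]
ee_rot: [0.976, 0.218, 0.001, -0.0]
ft_force: [-1.3, -0.4, 5.7]
grip_width: 0.0115
grip_force: 59.7
```

```bash
python3 -m inch '[[[0,0,-1],0,0],[[0,0,-3],0,0],[[0,0,-3],0,0],[[0,0,-3],0,0],[[0,0,0],0,0]]'; python3 go.py 0.549 0.3817 0.105 10.5
```

```text
t: 13.08
ee_pos: [0.5357, 0.2433, 0.1111]
ee_rot: [0.976, 0.218, 0.006, -0.001]
ft_force: [0.4, -0.2, 0.7]
grip_width: 0.0115
grip_force: 59.0
t 13.08 pos [0.5357 0.2433 0.1111] cur 25.2 roll 0.257 shift cm [  3.83 -13.36   0.61] q7 -1.87
```

```bash
python3 -m inch '[[[0,0,0],0.085,0],[[0,0,0],0.085,0],[[0,0,0],0.085,0],[[0.95,-3.35,0],0,0],[[0.95,-3.35,0],0,0],[[0.95,-3.35,0],0,0],[[0.95,-3.35,0],0,0],[[0,0,0],0,0],[[0,0,0],0,0]]'
python3 -m inch '[[[0,0,2.5],0,0],[[0,0,2.5],0,0],[[0,0,2],0,0],[[0,0,1.3],0,0],[[0,0,0.8],0,0],[[0,0,0],0,0],[[0,0,0],0,0]]'; python3 go.py 0.549 0.3817 0.012 10.5
```

```text
t: 13.83
ee_pos: [0.5422, 0.3833, 0.1042]
ee_rot: [0.995, 0.095, -0.001, -0.001]
ft_force: [0.4, -1.4, 0.1]
grip_width: 0.0117
grip_force: 59.0
t: 14.42
ee_pos: [0.5446, 0.3789, 0.0135]
ee_rot: [0.996, 0.092, 0.0, 0.0]
ft_force: [-0.3, 0.2, 0.1]
grip_width: 0.0116
grip_force: 59.0
t 14.42 pos [0.5446 0.3789 0.0135] cur 10.6 roll 0.001 shift cm [ 0.48 -0.19  0.15] q7 -2.34
```

```bash
python3 -m inch '[[[0,0,0],0,0.35],[[0,0,0],0,0.35],[[0,0,0],0,0.35],[[0,0,0],0,0.35],[[0,0,-2],0,0.35],[[0,0,-4],0,0.45],[[0,0,-4],0,0.45],[[0,0,-4],0,0.45],[[0,0,-4],0,0.45],[[0,4,-4],0,0.45]]'
python3 -m inch '[[[0,4,0],0,0.45],[[0,4,0],0,0.45],[[0,4,0],0,0.45],[[0,4,0],0,0.45],[[0,0,0],0,0.45],[[0,0,0],0,0.45]]'
cat > look.py <<'E'
from h import *
import sys,pickle
from arch import arches
n=sys.argv[1]; c=cam(sys.argv[2] if len(sys.argv)>2 else 'wrist'); save(c,n); pickle.dump(c,open(n+'.pkl','wb')); arches(c)
E
python3 look.py w3
```

```text
t: 15.25
ee_pos: [0.5466, 0.3597, 0.2283]
ee_rot: [0.995, 0.098, 0.002, -0.005]
ft_force: [0.9, 2.8, 1.1]
grip_width: 0.0386
grip_force: 0.0
t: 15.75
ee_pos: [0.5806, 0.1879, 0.2229]
ee_rot: [0.996, 0.088, 0.0, 0.001]
ft_force: [0.1, 1.1, -0.7]
grip_width: 0.0385
grip_force: 0.0
[496.  26.] C [746.5  22.7] sz [28.3 39.3] ang 29.1 front 98.0 hull [[764, 10], [762, 24], [752, 38], [743, 42], [734, 37], [732, 25], [742, 4], [747, 1]]
[346. 129.] C [639.3 128. ] sz [58.7 52.9] ang 14.4 front 72.0 hull [[674, 111], [664, 148], [653, 157], [613, 146], [609, 135], [617, 96]]
[ 89. 180.] C [550.  358.3] sz [58.2 55.9] ang 10.0 front 74.0 hull [[583, 337], [576, 376], [564, 388], [527, 382], [519, 371], [528, 327]]
[327. 221.] C [549.  127.3] sz [71.3 42.3] ang 53.3 front 30.0 hull [[582, 147], [570, 153], [533, 142], [527, 128], [538, 91], [550, 94], [584, 139]]
```

View pics/w3.png

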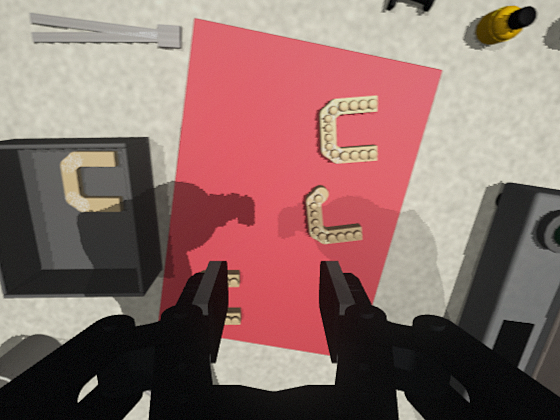

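The smooth arch now lies in the scrap box at (92,180). The one-limbed print at (327,220) and the sound one at (346,130) have not moved. Next I'll take the broken one.

```bash
python3 go.py 0.552 0.139 0.06 17
```

```text
t 15.8 pos [0.5796 0.1916 0.2231] cur 10.4 roll -0.115 shift cm [-4.17  4.23 16.31] q7 -1.93
```

```bash
python3 -m inch '[[[0,0,1],-0.115,0.45],[[-1.4,1.4,2.5],0,0.45],[[-1.4,1.4,2.5],0,0.45],[[-1.4,1.4,2.5],0,0.45],[[0,0,3],0,0.45],[[0,0,3],0,0.45],[[0,0,1.5],0,0.45],[[0,0,0],0,0.45],[[0,0,0],0,0.45]]'; python3 go.py 0.552 0.139 0.006 17
```

```text
t: 16.55
ee_pos: [0.5503, 0.1431, 0.0624]
ee_rot: [0.989, 0.151, -0.001, -0.001]
ft_force: [0.0, 0.0, 0.0]
grip_width: 0.038
grip_force: 0.0
t 16.55 pos [0.5503 0.1431 0.0624] cur 17.4 roll 0.007 shift cm [0.04 0.44 5.64] q7 -1.83
```

```bash
python3 -m inch '[[[0,0.3,1.5],0,0.45],[[0,0,1.5],0,0.45],[[0,0,1.2],0,0.45],[[0,0,0.8],0,0.45],[[0,0,0.6],0,0.45],[[0,0,0],0,0.45],[[0,0,0],0,0.45]]'
python3 -m inch '[[[0,0,0],0,0],[[0,0,0],0,0],[[0,0,0],0,0],[[0,0,0],0,0],[[0,0,0],0,0],[[0,0,-1],0,0],[[0,0,-3],0,0],[[0,0,-3],0,0],[[0,0,-3],0,0],[[0,0,0],0,0]]';  python3 go.py 0.486 0.366 0.105 10.5
```

```text
t: 17.13
ee_pos: [0.5525, 0.1382, 0.007]
ee_rot: [0.989, 0.15, 0.0, -0.0]
ft_force: [0.1, -0.7, 0.4]
grip_width: 0.0382
grip_force: 0.0
t: 17.97
ee_pos: [0.5569, 0.1394, 0.1135]
ee_rot: [0.989, 0.149, 0.006, -0.0]
ft_force: [1.6, 0.5, 1.3]
grip_width: 0.0122
grip_force: 61.0
t 17.97 pos [0.5569 0.1394 0.1135] cur 17.2 roll 0.117 shift cm [ -2.84 -23.57   0.85] q7 -1.79
```

```bash
python3 -m inch '[[[0,0,0],0.117,0],[[-0.4,-3.35,0],0,0],[[-0.4,-3.35,0],0,0],[[-0.4,-3.35,0],0,0],[[-0.4,-3.35,0],0,0],[[-0.4,-3.35,0],0,0],[[-0.4,-3.35,0],0,0],[[-0.4,-3.35,0],0,0],[[0,0,0],0,0],[[0,0,0],0,0]]';  python3 go.py 0.486 0.366 0.014 10.5
```

```text
t: 18.8
ee_pos: [0.4795, 0.3667, 0.1069]
ee_rot: [0.996, 0.095, -0.001, -0.001]
ft_force: [0.7, -0.3, 0.1]
grip_width: 0.0121
grip_force: 61.1
t 18.8 pos [0.4795 0.3667 0.1069] cur 10.9 roll 0.006 shift cm [0.63 0.19 9.29] q7 -2.33
```

Lower, release, rise, and move over the mat for the next look.

```bash
python3 -m inch '[[[0.5,0,2.5],0,0],[[0,0,2.5],0,0],[[0,0,2],0,0],[[0,0,1.3],0,0],[[0,0,0.8],0,0],[[0,0,0],0,0],[[0,0,0],0,0],[[0,0,0],0,0.35],[[0,0,0],0,0.35],[[0,0,0],0,0.35]]'
python3 -m inch '[[[0,0,0],0,0.35],[[0,0,-2],0,0.35],[[0,0,-4],0,0.45],[[0,0,-4],0,0.45],[[0,0,-4],0,0.45],[[0,0,-4],0,0.45],[[1,4,-3],0,0.45],[[1.5,3.8,0],0,0.45],[[1.5,3.8,0],0,0.45],[[1.5,3.8,0],0,0.45]]'
python3 -m inch '[[[1.5,3.5,0],0,0.45],[[1.5,2,0],0,0.45],[[0,0,0],0,0.45],[[0,0,0],0,0.45],[[0,0,0],0,0.45]]'
python3 look.py w4;  python3 go.py 0.635 0.144 0.06 14.4
```

```text
t: 19.63
ee_pos: [0.4879, 0.365, 0.0172]
ee_rot: [0.996, 0.091, 0.001, -0.001]
ft_force: [-1.1, 0.2, -1.0]
grip_width: 0.03
grip_force: 0.0
t: 20.47
ee_pos: [0.567, 0.2288, 0.2222]
ee_rot: [0.996, 0.092, 0.002, -0.0]
ft_force: [0.4, -0.4, 0.3]
grip_width: 0.0388
grip_force: 0.0
t: 20.88
ee_pos: [0.6047, 0.1822, 0.2204]
ee_rot: [0.996, 0.092, -0.0, -0.001]
ft_force: [-0.5, 0.2, 0.6]
grip_width: 0.0387
grip_force: 0.0
[485.  56.] C [746.5  21.7] sz [28.3 36.7] ang 26.2 front 100.0 hull [[763, 9], [762, 23], [753, 37], [745, 40], [735, 36], [732, 25], [741, 4], [745, 1]]
[299. 128.] C [657.6 166.3] sz [58.7 51.4] ang 14.1 front 95.0 hull [[691, 148], [685, 177], [679, 189], [671, 195], [631, 183], [627, 172], [636, 135]]
t 20.93 pos [0.6043 0.1832 0.2205] cur 10.7 roll -0.065 shift cm [ 2.    4.56 16.05] q7 -1.89
```

View pics/w4.png

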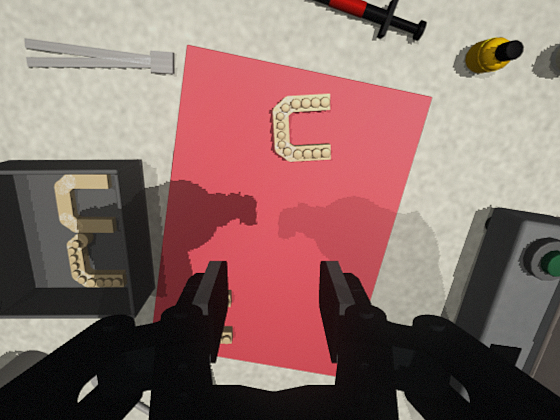

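Both failed prints are in the box, at (88,200) and (95,260). The sound arch has been knocked and now centres at (299,128), which is world (657.6,166.3) mm at 14°. I'll go to its new place.

```bash
python3 go.py 0.653 0.184 0.06 14.1
```

```text
t 20.93 pos [0.6043 0.1832 0.2205] cur 10.7 roll -0.06 shift cm [ 4.74  1.11 16.05] q7 -1.89
```

```bash
python3 -m inch '[[[0,0,1],-0.06,0.45],[[1.6,0.37,2.5],0,0.45],[[1.6,0.37,2.5],0,0.45],[[1.5,0.37,2.5],0,0.45],[[0,0,3],0,0.45],[[0,0,3],0,0.45],[[0,0,1.5],0,0.45],[[0,0,0],0,0.45],[[0,0,0],0,0.45],[[0,0,0],0,0.45]]'; python3 go.py 0.653 0.1835 0.007 14.1
```

```text
t: 21.77
ee_pos: [0.6549, 0.1832, 0.0626]
ee_rot: [0.993, 0.122, 0.002, -0.001]
ft_force: [0.2, 0.1, 0.9]
grip_width: 0.0384
grip_force: 0.0
t 21.77 pos [0.6549 0.1832 0.0626] cur 14.0 roll -0.002 shift cm [-0.17 -0.07  5.56] q7 -1.88
```

```bash
python3 -m inch '[[[-0.15,0,1.5],0,0.45],[[0,0,1.5],0,0.45],[[0,0,1.2],0,0.45],[[0,0,0.8],0,0.45],[[0,0,0.55],0,0.45],[[0,0,0],0,0.45],[[0,0,0],0,0.45]]'
python3 -m inch '[[[0,0,0],0,0],[[0,0,0],0,0],[[0,0,0],0,0],[[0,0,0],0,0],[[0,0,0],0,0],[[0,0,0],0,0]]'
python3 -m inch '[[[0,0,-1],0,0],[[0,0,-4],0,0],[[0,0,-4],0,0],[[0,0,-4],0,0],[[0,0,-4],0,0],[[0,0,0],0,0],[[0,0,0],0,0]]';  python3 go.py 0.5525 -0.1558 0.17 1.5
```

```text
t: 22.35
ee_pos: [0.6523, 0.1812, 0.0044]
ee_rot: [0.993, 0.121, -0.0, -0.0]
ft_force: [0.1, -0.3, 0.1]
grip_width: 0.0382
grip_force: 0.0
t: 22.85
ee_pos: [0.6529, 0.1814, 0.0055]
ee_rot: [0.993, 0.121, 0.001, -0.0]
ft_force: [-0.3, -0.7, 3.2]
grip_width: 0.0124
grip_force: 62.9
t: 23.43
ee_pos: [0.6547, 0.1822, 0.1797]
ee_rot: [0.993, 0.121, 0.004, -0.001]
ft_force: [0.0, 1.1, -1.6]
grip_width: 0.0129
grip_force: 62.5
t 23.43 pos [0.6547 0.1822 0.1797] cur 13.9 roll 0.217 shift cm [-11.1   33.52   0.97] q7 -1.84
```

```bash
python3 -m inch '[[[0,0,0],0.109,0],[[0,0,0],0.108,0],[[-1.2,3.65,0],0,0],[[-1.2,3.65,0],0,0],[[-1.2,3.65,0],0,0],[[-1.2,3.65,0],0,0],[[-1.2,3.65,0],0,0],[[-1.2,3.65,0],0,0],[[-1.2,3.65,0],0,0],[[-1.2,3.65,0],0,0]]'
python3 -m inch '[[[-1.2,3.65,0],0,0],[[0,0,0],0,0],[[0,0,0],0,0],[[0,0,0],0,0]]'; python3 go.py 0.5525 -0.1558 0.0635 1.5
```

```text
t: 24.27
ee_pos: [0.5611, -0.1149, 0.1727]
ee_rot: [1.0, 0.013, -0.002, -0.0]
ft_force: [0.5, -0.9, -0.8]
grip_width: 0.0124
grip_force: 62.5
t: 24.6
ee_pos: [0.5514, -0.1498, 0.1732]
ee_rot: [1.0, 0.012, -0.002, -0.001]
ft_force: [-0.5, 0.0, 0.5]
grip_width: 0.0123
grip_force: 62.5
t 24.6 pos [ 0.5514 -0.1498  0.1732] cur 1.4 roll -0.001 shift cm [ 0.09  0.61 10.97] q7 -1.45
```

```bash
python3 -m inch '[[[0.1,0.6,2.5],0,0],[[0,0,2.5],0,0],[[0,0,2],0,0],[[0,0,1.5],0,0],[[0,0,1],0,0],[[0,0,0.8],0,0],[[0,0,0.4],0,0],[[0,0,0],0,0],[[0,0,0],0,0]]';python3 go.py 0.5525 -0.1558 0.0635 1.5
```

```text
t: 25.35
ee_pos: [0.5547, -0.1557, 0.0683]
ee_rot: [1.0, 0.013, 0.001, 0.0]
ft_force: [0.2, 0.5, -0.3]
grip_width: 0.0126
grip_force: 62.5
t 25.35 pos [ 0.5547 -0.1557  0.0683] cur 1.5 roll 0.0 shift cm [-0.22  0.    0.48] q7 -1.49
```

```bash
python3 -m inch '[[[0,0,0.2],0,0],[[0,0,0.2],0,0],[[0,0,0.1],0,0],[[0,0,0],0,0],[[0,0,0],0,0]]'
```

```text
t: 25.77
ee_pos: [0.554, -0.1561, 0.0629]
ee_rot: [1.0, 0.013, 0.0, 0.0]
ft_force: [-0.3, -0.7, 0.0]
grip_width: 0.0127
grip_force: 62.5
```

```bash
python3 -m inch '[[[0,0,0],0,0.3],[[0,0,0],0,0.3],[[0,0,0],0,0.3],[[0,0,0],0,0.3],[[0,0,-1.5],0,0.3],[[0,0,-4],0,0.3],[[0,0,-4],0,0.3],[[0,0,-4],0,0.3],[[0,0,-4],0,0.45],[[-1.4,-3.8,0],0,0.45]]'
python3 -m inch '[[[-1.4,-3.8,0],0,0.45],[[-1.4,-3.8,0],0,0.45],[[-1.4,-3.8,0],0,0.45],[[-1.4,-3.8,0],0,0.45],[[-1.4,-3.8,0],0,0.45],[[-1.4,-3.8,0],0,0.45],[[-1.4,-3.8,0],0,0.45],[[-1.4,-3.8,0],0,0.45],[[-1.4,-3.8,0],0,0.45],[[0,0,0],0,0.45]]'
python3 -m inch '[[[0,0,0],0,0.45],[[0,0,0],0,0.45]]'; python3 look.py w5; python3 look.py top5 top;  python3 go.py 0.442 0.243 0.06 10.4
```

```text
t: 26.6
ee_pos: [0.5468, -0.1287, 0.2482]
ee_rot: [1.0, 0.006, 0.01, 0.005]
ft_force: [1.8, -1.0, 0.6]
grip_width: 0.0382
grip_force: 0.0
t: 27.43
ee_pos: [0.3997, 0.2296, 0.2388]
ee_rot: [1.0, 0.02, 0.0, -0.003]
ft_force: [-0.9, 1.3, 0.7]
grip_width: 0.0384
grip_force: 0.0
t: 27.6
ee_pos: [0.4042, 0.2199, 0.2377]
ee_rot: [1.0, 0.013, 0.0, 0.0]
ft_force: [-0.3, -0.2, -0.4]
grip_width: 0.0387
grip_force: 0.0
[266. 137.] C [443.9 225.2] sz [58.5 51.9] ang 10.3 front 82.0 hull [[476, 205], [471, 241], [460, 252], [420, 245], [414, 230], [420, 195]]
t 27.7 pos [0.4049 0.2185 0.2375] cur 1.3 roll -0.159 shift cm [ 4.09 -1.74 17.75] q7 -2.16
```

View pics/w5.png

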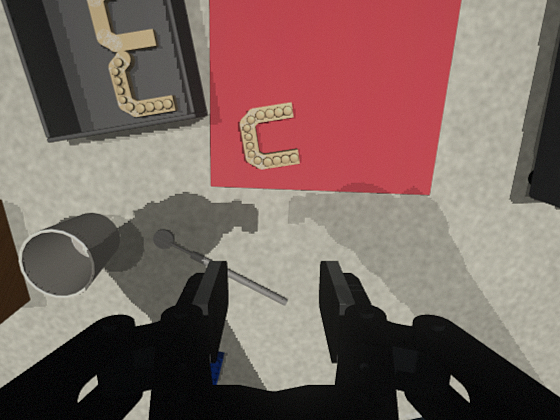

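The second sound arch, at (266,137), is undisturbed: centre (444,225) mm at 10.3°. I'll grasp it.

```bash
python3 -m inch '[[[0,0,0],-0.08,0.45],[[0,0,0],-0.08,0.45],[[1.3,-0.6,3.5],0,0.45],[[1.4,-0.6,3.5],0,0.45],[[1.3,-0.6,3.5],0,0.45],[[0,0,3.5],0,0.45],[[0,0,2],0,0.45],[[0,0,0],0,0.45],[[0,0,0],0,0.45],[[0,0,0],0,0.45]]'; python3 go.py 0.441 0.2435 0.006 10.4
```

```text
t: 28.53
ee_pos: [0.4417, 0.245, 0.079]
ee_rot: [0.996, 0.092, 0.001, -0.0]
ft_force: [1.0, 0.4, 1.2]
grip_width: 0.0386
grip_force: 0.0
t 28.53 pos [0.4417 0.245  0.079 ] cur 10.5 roll 0.002 shift cm [-0.1   0.13  7.3 ] q7 -2.24
```

```bash
python3 -m inch '[[[-0.05,0.15,2.5],0,0.45],[[0,0,2],0,0.45],[[0,0,1.2],0,0.45],[[0,0,0.8],0,0.45],[[0,0,0.5],0,0.45],[[0,0,0.15],0,0.45],[[0,0,0],0,0.45],[[0,0,0],0,0.45]]'
python3 -m inch '[[[0,0,0],0,0],[[0,0,0],0,0],[[0,0,0],0,0],[[0,0,0],0,0],[[0,0,0],0,0],[[0,0,0],0,0]]'
python3 -m inch '[[[0,0,-1],0,0],[[0,0,-4],0,0],[[0,0,-4],0,0],[[0,0,-4],0,0],[[0,0,-4],0,0],[[0,0,0],0,0],[[0,0,0],0,0]]';  python3 go.py 0.4625 -0.158 0.17 1.5
```

```text
t: 29.2
ee_pos: [0.4408, 0.2443, 0.0071]
ee_rot: [0.996, 0.093, 0.001, -0.0]
ft_force: [-0.1, 0.7, -0.1]
grip_width: 0.0385
grip_force: 0.0
t: 29.7
ee_pos: [0.4407, 0.2443, 0.0071]
ee_rot: [0.996, 0.093, 0.001, -0.0]
ft_force: [-1.1, -0.1, 6.0]
grip_width: 0.0124
grip_force: 61.2
t: 30.28
ee_pos: [0.442, 0.2448, 0.1796]
ee_rot: [0.996, 0.093, 0.003, -0.001]
ft_force: [-0.4, -0.4, -0.4]
grip_width: 0.0124
grip_force: 60.5
t 30.28 pos [0.442  0.2448 0.1796] cur 10.6 roll 0.159 shift cm [ 1.   40.32  0.96] q7 -2.12
```

```bash
python3 -m inch '[[[0,0,0],0.08,0],[[0,0,0],0.079,0],[[0.1,4,0],0,0],[[0.1,4,0],0,0],[[0.1,4,0],0,0],[[0.1,4,0],0,0],[[0.1,4,0],0,0],[[0.1,4,0],0,0],[[0.1,4,0],0,0],[[0.1,4,0],0,0]]'
python3 -m inch '[[[0.1,4,0],0,0],[[0.1,4,0],0,0],[[0,0,0],0,0],[[0,0,0],0,0],[[0,0,0],0,0]]'; python3 go.py 0.4625 -0.158 0.0645 1.5
```

```text
t: 31.12
ee_pos: [0.4543, -0.0778, 0.1744]
ee_rot: [1.0, 0.013, -0.002, -0.0]
ft_force: [0.9, 0.6, 0.1]
grip_width: 0.0124
grip_force: 60.5
t: 31.53
ee_pos: [0.4592, -0.1551, 0.1745]
ee_rot: [1.0, 0.013, -0.002, -0.001]
ft_force: [0.9, 1.2, -0.1]
grip_width: 0.0122
grip_force: 60.5
t 31.53 pos [ 0.4592 -0.1551  0.1745] cur 1.5 roll 0.0 shift cm [ 0.32  0.3  11.  ] q7 -1.36
```

```bash
python3 -m inch '[[[0.2,0.3,2.5],0,0],[[0,0,2.5],0,0],[[0,0,2],0,0],[[0,0,1.5],0,0],[[0,0,1],0,0],[[0,0,0.8],0,0],[[0,0,0.3],0,0],[[0,0,0.2],0,0],[[0,0,0],0,0],[[0,0,0],0,0]]';python3 go.py 0.4625 -0.158 0.0645 1.5
```

```text
t: 32.37
ee_pos: [0.4636, -0.1589, 0.069]
ee_rot: [1.0, 0.014, 0.001, 0.0]
ft_force: [-0.2, 1.2, 0.1]
grip_width: 0.0123
grip_force: 60.5
t 32.37 pos [ 0.4636 -0.1589  0.069 ] cur 1.6 roll 0.001 shift cm [-0.1  -0.09  0.45] q7 -1.44
```

```bash
python3 -m inch '[[[0,0,0.2],0,0],[[0,0,0.2],0,0],[[0,0,0],0,0],[[0,0,0],0,0],[[0,0,0],0,0.3],[[0,0,0],0,0.3],[[0,0,0],0,0.3],[[0,0,0],0,0.3],[[0,0,-1.5],0,0.3],[[0,0,-4],0,0.3]]'
python3 -m inch '[[[0,0,-4],0,0.3],[[0,0,-4],0,0.3],[[0,0,-4],0,0.3],[[0,0,-4],0,0.3],[[-2.5,-2,-3],0,0.3],[[-2.5,-2,0],0,0.3],[[0,0,0],0,0.3],[[0,0,0],0,0.3],[[0,0,0],0,0.3]]'
python3 look.py w6
```

```text
t: 33.2
ee_pos: [0.4576, -0.1573, 0.1148]
ee_rot: [1.0, 0.013, -0.006, -0.002]
ft_force: [0.2, -1.0, -0.9]
grip_width: 0.0257
grip_force: 0.0
t: 33.95
ee_pos: [0.4129, -0.1214, 0.3075]
ee_rot: [1.0, 0.013, 0.0, 0.0]
ft_force: [-0.5, 0.1, 0.4]
grip_width: 0.0257
grip_force: 0.0
[329.  32.] C [ 560.  -183.1] sz [58.1 60.7] ang 1.5 front 108.0 hull [[590, -211], [588, -155], [582, -152], [541, -155], [531, -170], [533, -213]]
[328. 127.] C [ 460.4 -185.8] sz [66.6 60.4] ang 1.5 front 96.0 hull [[493, -214], [492, -168], [483, -158], [438, -158], [427, -171], [428, -216]]
```

View pics/w6.png

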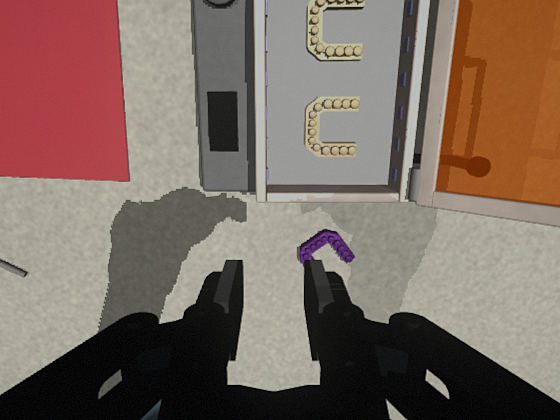

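Both sound arches lie flat, teeth up and apart in the chamber, at (335,30) and (330,127). Back to the lid bar.

```bash
python3 go.py 0.515 -0.4105 0.33 1.5
python3 -m inch '[[[1,3.2,-2],0,0.35],[[1,3.2,0],0,0.35],[[1,3.2,0],0,0.35],[[1,3.2,0],0,0.35],[[1,3.2,0],0,0.35],[[1,3.2,0],0,0.35],[[1,3.2,0],0,0.35],[[1,3.2,0],0,0.35],[[1.5,3.2,0],0,0.35],[[0,0,0],0,0.35]]'
python3 -m inch '[[[0,0,0],0,0.35],[[0,0,0],0,0.35]]';python3 go.py 0.515 -0.4105 0.204 1.5
```

```text
t 34.0 pos [ 0.4131 -0.1216  0.3073] cur 1.5 roll 0.0 shift cm [ 9.43 29.15 -2.27] q7 -1.31
t: 34.83
ee_pos: [0.515, -0.4152, 0.323]
ee_rot: [1.0, 0.009, -0.002, 0.001]
ft_force: [-0.3, -0.7, -0.5]
grip_width: 0.0301
grip_force: 0.0
t: 35.0
ee_pos: [0.5158, -0.4062, 0.3258]
ee_rot: [1.0, 0.013, -0.001, -0.001]
ft_force: [-0.0, -0.3, 1.0]
grip_width: 0.03
grip_force: 0.0
t 35.0 pos [ 0.5158 -0.4062  0.3258] cur 1.5 roll 0.0 shift cm [-0.09  0.43 12.18] q7 -0.99
```

```bash
python3 -m inch '[[[-0.1,0.4,3],0,0.35],[[0,0,3],0,0.35],[[0,0,2.5],0,0.35],[[0,0,1.5],0,0.35],[[0,0,1],0,0.35],[[0,0,0.8],0,0.35],[[0,0,0.2],0,0.35],[[0,0,0],0,0.35],[[0,0,0],0,0.35]]'
python3 go.py 0.515 -0.4105 0.204 1.5
```

```text
t: 35.75
ee_pos: [0.5157, -0.4107, 0.2093]
ee_rot: [1.0, 0.014, 0.001, 0.001]
ft_force: [0.4, -0.7, 0.8]
grip_width: 0.0298
grip_force: 0.0
t 35.75 pos [ 0.5157 -0.4107  0.2093] cur 1.6 roll 0.001 shift cm [-0.07 -0.03  0.53] q7 -1.0
```

```bash
python3 -m inch '[[[0,0,0.3],0,0.35],[[0,0,0.2],0,0.35],[[0,0,0],0,0.35],[[0,0,0],0,0],[[0,0,0],0,0],[[0,0,0],0,0],[[0,0,0],0,0],[[0,0,0],0,0],[[0,0,0],0,0]]'
python3 -m inch '[[[0,-0.6,-0.77],0,0],[[0,-0.64,-0.73],0,0],[[0,-0.68,-0.7],0,0],[[0,-0.71,-0.67],0,0],[[0,-0.74,-0.63],0,0],[[0,-0.77,-0.59],0,0],[[0,-0.8,-0.55],0,0],[[0,-0.83,-0.51],0,0],[[0,0,0],0,0]]'
```

```text
t: 36.5
ee_pos: [0.5149, -0.4108, 0.203]
ee_rot: [1.0, 0.013, 0.0, 0.0]
ft_force: [0.3, -1.4, 0.8]
grip_width: 0.0076
grip_force: 58.4
t: 37.25
ee_pos: [0.5134, -0.352, 0.2566]
ee_rot: [1.0, 0.014, 0.0, 0.001]
ft_force: [-0.5, -4.2, 2.6]
grip_width: 0.0082
grip_force: 58.6
```

```bash
python3 -m inch '[[[0,-0.85,-0.47],0,0],[[0,-0.88,-0.43],0,0],[[0,-1.81,-0.72],0,0],[[0,-1.87,-0.54],0,0],[[0,-1.92,-0.35],0,0],[[0,-1.94,-0.15],0,0],[[0,-1.95,0.04],0,0],[[0,-1.93,0.23],0,0],[[0,0,0],0,0]]'
python3 -m inch '[[[0,-1.9,0.43],0,0],[[0,-1.85,0.61],0,0],[[0,-1.78,0.8],0,0],[[0,-1.69,0.97],0,0],[[0,-1.59,1.13],0,0],[[0,-1.46,1.29],0,0],[[0,-1.33,1.43],0,0],[[0,0,0],0,0],[[0,0,0],0,0]]'
```

```text
t: 38.0
ee_pos: [0.5097, -0.2132, 0.2788]
ee_rot: [1.0, 0.017, -0.001, -0.003]
ft_force: [-2.9, 1.8, 8.9]
grip_width: 0.008
grip_force: 63.3
t: 38.75
ee_pos: [0.5068, -0.1015, 0.2101]
ee_rot: [1.0, 0.015, -0.0, -0.002]
ft_force: [3.9, 1.7, -0.4]
grip_width: 0.0077
grip_force: 60.7
```

```bash
python3 -m inch '[[[0,-1.18,1.55],0,0],[[0,-1.02,1.66],0,0],[[0,-0.85,1.76],0,0],[[0,-0.36,0.91],0,0],[[0,-0.31,0.92],0,0],[[0,-0.26,0.94],0,0],[[0,-0.22,0.95],0,0],[[0,0,0],0,0],[[0,0,0],0,0]]'
python3 -m inch '[[[0,-0.09,0.48],0,0],[[0,-0.08,0.48],0,0],[[0,-0.07,0.48],0,0],[[0,-0.05,0.48],0,0],[[0,0,0],0,0],[[0,0,0],0,0]]'
```

```text
t: 39.5
ee_pos: [0.5057, -0.0626, 0.124]
ee_rot: [1.0, 0.013, 0.0, -0.001]
ft_force: [3.0, 2.2, -1.4]
grip_width: 0.0077
grip_force: 59.1
t: 40.0
ee_pos: [0.5057, -0.0604, 0.1053]
ee_rot: [1.0, 0.013, 0.0, -0.0]
ft_force: [3.5, 1.8, 0.6]
grip_width: 0.0076
grip_force: 59.3
```

```bash
python3 -m inch '[[[0,-0.01,0.25],0,0],[[0,-0.01,0.25],0,0],[[0,-0.01,0.25],0,0],[[0,0,0.25],0,0],[[0,0,0.2],0,0],[[0,0,0.15],0,0],[[0,0,0.15],0,0],[[0,0,0],0,0],[[0,0,0],0,0]]'
python3 -m inch '[[[0,0,0.1],0,0],[[0,0,0.1],0,0],[[0,0,0.1],0,0],[[0,0,0.1],0,0],[[0,0,0],0,0],[[0,0,0],0,0]]'
```

```text
t: 40.75
ee_pos: [0.5056, -0.0597, 0.0905]
ee_rot: [1.0, 0.013, 0.0, -0.0]
ft_force: [4.1, 3.8, -1.3]
grip_width: 0.0076
grip_force: 59.6
t: 41.25
ee_pos: [0.5057, -0.0597, 0.0901]
ee_rot: [1.0, 0.013, -0.001, 0.001]
ft_force: [-5.4, 4.1, 22.9]
grip_width: 0.0081
grip_force: 62.1
```

```bash
python3 -m inch '[[[0,0,-0.2],0,0],[[0,0,0],0,0.35],[[0,0,0],0,0.35],[[0,0,0],0,0.35],[[0,0,0],0,0.35],[[0,0,-1.5],0,0.35],[[0,0,-3],0,0.35],[[0,0,-3],0,0.35],[[0,0,-1],0,0],[[0,0,0],0,0]]'
python3 -m inch '[[[2.8,0.2,0],0,0],[[2.8,0.2,0],0,0],[[2.8,0.2,0],0,0],[[0,0,0],0,0],[[0,0,0],0,0],[[0,0,0],0,0]]'; python3 go.py 0.590 -0.066 0.08 1.5; python3 look.py w7; python3 look.py top7 top
```

```text
t: 42.08
ee_pos: [0.5075, -0.0609, 0.1762]
ee_rot: [1.0, 0.013, 0.003, 0.001]
ft_force: [0.2, -0.4, -0.4]
grip_width: 0.0067
grip_force: 0.0
t: 42.58
ee_pos: [0.5875, -0.064, 0.1711]
ee_rot: [1.0, 0.013, -0.003, -0.0]
ft_force: [-0.8, 0.3, -1.1]
grip_width: 0.0002
grip_force: 0.0
t 42.58 pos [ 0.5875 -0.064   0.1711] cur 1.5 roll 0.001 shift cm [0.25 0.21 9.11] q7 -1.63
```

View pics/top7.png

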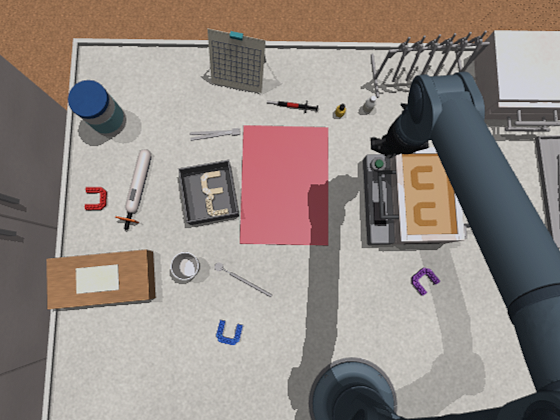

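The top view shows the lid shut with both sound arches under the pane at (422,178) and (424,212). The scrap is in the box at (213,190), the bystanders are unmoved, and the button at (380,163) is just below the gripper. Pressing it now.

```bash
python3 -m inch '[[[0.25,0.2,3],0,0],[[0,0,3],0,0],[[0,0,1.5],0,0],[[0,0,1],0,0],[[0,0,0.4],0,0],[[0,0,0.2],0,0],[[0,0,0.2],0,0],[[0,0,0],0,0],[[0,0,0],0,0]]'
python3 -m inch '[[[0,0,0.2],0,0],[[0,0,0.2],0,0],[[0,0,0.1],0,0],[[0,0,0],0,0],[[0,0,0],0,0]]'
```

```text
t: 43.43
ee_pos: [0.5931, -0.0659, 0.0817]
ee_rot: [1.0, 0.013, 0.001, 0.0]
ft_force: [1.0, 0.8, 0.4]
grip_width: 0.0004
grip_force: 0.0
t: 43.85
ee_pos: [0.5924, -0.0659, 0.0757]
ee_rot: [1.0, 0.013, 0.0, 0.0]
ft_force: [0.1, 0.4, 1.4]
grip_width: 0.0
grip_force: 0.6
```

```bash
python3 -m inch '[[[0,0,0.15],0,0],[[0,0,0.15],0,0],[[0,0,0.15],0,0],[[0,0,0.1],0,0],[[0,0,0],0,0],[[0,0,0],0,0]]'
python3 -m inch '[[[0,0,0.1],0,0],[[0,0,0.1],0,0],[[0,0,0],0,0],[[0,0,0],0,0]]'
```

```text
t: 44.35
ee_pos: [0.5925, -0.066, 0.0711]
ee_rot: [1.0, 0.013, 0.0, 0.0]
ft_force: [-2.6, -0.9, 7.2]
grip_width: 0.0001
grip_force: 3.8
t: 44.68
ee_pos: [0.5925, -0.0659, 0.0709]
ee_rot: [1.0, 0.013, -0.0, 0.001]
ft_force: [-6.1, -0.1, 16.8]
grip_width: -0.0001
grip_force: 8.2
```

```bash
python3 -m inch '[[[0,0,0],0,0],[[0,0,-1],0,0],[[0,0,-3],0,0],[[0,0,-4],0,0],[[0,0,-4],0,0],[[0,0,-4],0,0],[[0,0,-4],0,0],[[0,0,0],0,0],[[0,0,0],0,0],[[0,0,0],0,0]]'
python3 look.py w8; python3 -c "
from h import *
c=cam('top');save(c,'top8');d=np.abs(c['image'].astype(int)-cv2.imread('pics/top7.png')[:,:,::-1]).sum(2);d[:,300:]=0;print((d>60).sum())"
```

```text
t: 45.52
ee_pos: [0.5915, -0.0659, 0.2672]
ee_rot: [1.0, 0.013, -0.001, 0.0]
ft_force: [-0.1, -0.1, 0.2]
grip_width: -0.0
grip_force: 0.0
532
```

View pics/w8.png

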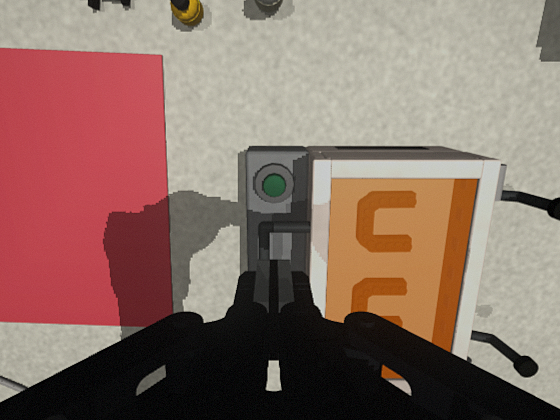

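The lid is shut flat on the rim with both arches under the pane at (385,220) and (385,300). The button at (273,184) has sprung back and the arm touches nothing. Handing in.

```bash
python3 -c "
from bench import manip
print(manip.finish_job())"
```

```text
the job is handed in; nothing more can be done
None
```

The job is handed in, with no verdict returned: two failed prints are in the scrap box, two sound arches lie flat and teeth up in the chamber, the lid was let down gently and shut, and the start button was pressed to its stop, at about 46 s of the 208 s allowed.

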